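# Slide a loaded base board out to its line and hold it down

## Robot

A 6-joint arm with a two-finger parallel gripper is mounted at the origin on the work surface. World frame = base frame: x ahead of the robot, y to its left, z up, the work surface at z = 0. Lengths are in m, angles in rad, forces in N, time in s.
With the tool pointing down it reaches from about 0.425 to 1.125 m from the base axis. Payload 14.9 kg.
Tool frame: the origin (TCP) lies at the very end of the fingers, on their centre line; the grasp point (between the pads) lies arm.grip_depth behind it (arm.grip_depth is the distance from the TCP to the grasp point, in m); z points along the fingers, y is the line along which they close (so a half turn about z gives the same grasp; the last joint's range is limited). The gripper opens to 91 mm and grips with 3 to 60 N. Pads are 32 mm wide; open, the fingers measure 118 mm over their backs; the gripper's body (76 mm by 178 mm) begins 60 mm behind the grasp point.
Start: joints at [1.119, 0.379, 1.734, -0, 1.028, -0.033], TCP at [0.285, 0.64, 0.214] pointing down, gripper open.
Joint ranges: [-2.77, 2.77], [-0.74, 2.19], [0, 2.66], [-1.06, 4.2], [0.31, 2.87], [-3.08, 3.08]. Speed limits (rad/s): [1.89, 1.89, 2.39, 3.14, 3.14, 3.14].

## Interface

Orientations are given as a 3x3 rotation matrix whose columns are the frame's x, y, z axes.
In Python, from cell import status, capture, job_done, models, arm gives the robot as it stands.
- The arm moves only by the tool servo_tool, never from a script. Its argument "motion" is a list of rows, each an object of numbers: "dx", "dy", "dz": the shift along the tool's x, y, z in mm; "yaw": the turn about the tool's z in rad; "grip": the finger opening in mm, from 0 to 91.2. In form: [{"dx": .., "dy": .., "dz": .., "yaw": .., "grip": ..}, ...]. A call has 1 to 5 rows; each row is the pose to reach, as a shift and turn from the pose commanded when the call began, along the tool's axes at that moment; what a row does not reach only later rows make up. A row lasts 1/12 s, in which the tool goes at most 41.7 mm and 7.16 degrees, less where a joint would pass 70% of its speed; a pose out of reach is approached as far as the arm can. A call with a gripper value outside its range is refused whole. The fingers move at their own pace and stop on an object; "grip_force" is the grip in N (left out, the last holds). Time passes only in rows, so rows that repeat a pose let the fingers close. It gives the time, the measured TCP pose, the force, the opening and the grip force at its end, in the units of the state.
- status.observe(): the state, without advancing time (a new reading comes with each control period).
- capture(name): name is "side" or "top"; returns a dict with "frame" (400x640x3 uint8, blue, green, red), "mtx" (3x3 intrinsics, pixels), "D" ([k1, k2, p1, p2, k3] as OpenCV has them; the pictures are not rectified), "R" (3x3) and "t" (3): a world point X has camera coordinates R X + t. Camera axes: x right, y down, z forward; pixel columns grow to the right and rows downward; lengths in m; the calibration is good to about 2 mm. A picture is of the moment at which its call begins. There is no depth.
- job_done(): hands the job in; it is judged then, once.
Trained networks look in the newest picture that a camera, given by its name, has taken for a name from the list of things; names that differ only in an ending like _2 or _b are one class to them, and where a whole thing is asked for, a point or a joint stands for the part that bears it (a point fixed in the world has none). Each returns a list of dicts, best first, with "conf" (0 to 1); they miss things now and then, are a little off and sometimes report something else, mostly with a low value. They report only what shows in the picture. A call takes as long as a camera call. They do not tell look-alikes from the thing itself.
- models.outline_of(camera, name): "mask" (400x640 bool, what is visible of it) and "pixel" ([column, row] in pixels, amid what is visible of it).
- models.spot_point(camera, name): "pixel" ([column, row] in pixels: a listed point, or the origin of a listed thing).
The state is a dict: "clock": time; "q": joint angles; "joint_velocities": joint speeds; "effort": joint torques, N m; "tool_pos": TCP position; "ee_rot": TCP orientation; "force": force on the tool from outside, world axes, zero at the start; "ft_torque": the same for the moment, N m; "gripper_width": finger opening in m; "finger_force": force on a finger pad.
Only numpy, scipy, OpenCV 4.12 (cv2) and the standard library are available. Lean on these libraries where they do the work, as an engineer would, in place of code of your own. Each camera call takes 0.05 s, during which the arm holds its last target. There are 200 camera calls.

## Task

Lift the cast stump foot out of the open mould half and stand it upright, without dropping it, centred on the pencilled ring near the outer end of the base board. Then slide the board straight out along the foam block, without lifting it or letting it tip, until the pencil line across its middle lies over the block's outer edge, so that the foot can be bolted on from below. Loaded like this the board would tip off the block, so finish while still holding it down with the gripper, flat and level on the block; leave everything else where it is.

Things in the scene. Friction and masses are not known exactly. Their poses are not given: they have to be found in the camera images.
- foot: the casting: a round grey-brown resin tree-stump foot for a bird perch, 75 tall; round flat base 54 in diameter, flaring in to a trunk 36 to 38 in diameter from 32 above its underside to the top; about 0.24 kg. At the start it stands upright and loose in the mould's cavity, 16 of its height sunk below the mould's top face. Origin: centre of its underside; z axis up along the trunk
- mould: lower half of a two-part plaster mould, fixed to the table: block 130 (x) x 110 (y) x 40 high, open on top, with a round cavity 60 in diameter and 16 deep in the middle and a low round key at each corner. Origin: centre of its underside, straight below the cavity's middle
- board: light oak base board, 380 long (x) x 60 wide (y) x 22 thick, about 0.36 kg, lying loose and flat on the foam block, along it. Origin: centre of its underside; x axis towards the outer end, z up. The ring is near the outer end (x +190); the inner end is at x -190. Its inner end stands out 30 to 80 beyond the block's inner end at the start and comes over the block as the board slides out
- ring (a point): middle of the pencilled ring (57 in diameter, with a bolt hole in its middle) on the board's top face, 145 from the board's middle towards the outer end, 45 from that end; its axes are the board's
- line (a point): middle of the pencil line across the board's top face (drawn down both long sides too), square to its length, 10 from the board's middle towards the inner end, 200 from the outer end; its axes are the board's
- block: pale blue rigid foam block taped fast to the table, 300 long (x) x 130 wide (y) x 100 high. Origin: centre of its underside; its x axis points outward, to the side that the board is to stand out over (roughly the robot's left)
- edge (a point): middle of the block's outer top edge, 150 along x from the block's middle and 100 above the table; its axes are the block's
- mould_top: upper half of the same plaster mould, lifted off already and standing on the table hollow side up, 130 x 110 x 70, heavy; origin: centre of its underside
- can: spray can standing upright, 52 in diameter, 150 tall; origin: centre of its underside
- tub: open white plastic tub with wire offcuts, 110 x 80 x 45; origin: centre of its underside
- pin_block: small pale blue foam block with dress pins standing in it, 130 x 90 x 50 (pins to 85); origin: centre of its underside
- tape: roll of masking tape lying flat, 90 in diameter, 24 high; origin: centre of its underside
- wrench: steel spanner lying flat, 150 long; origin: on the table below its middle
- brush: flat paint brush lying flat, 170 long; origin: on the table below its middle
- phone: black mobile phone lying flat, 72 x 148 x 9; origin: centre of its underside
Things that resemble listed ones, but are neither listed nor needed, are in the scene too. Leave any green or yellow look-alike of the foot alone.

How it is judged:
By the outcome, as a careful person would: the job done as asked, in the order asked, and still so for the second after the job is handed in, while the arm keeps its last pose, push and grip.
It also fails if it takes over 53 s, if anything falls off the work surface, if the arm or the gripper's body presses on something with over 40 N, if the wrist force passes 120 N, or if a joint passes its speed limit or range.

## Working session

There is one attempt and no reset: what is moved stays moved. The work goes in short steps, Python scripts to look and compute and a tool call to move; the robot and the scene stay as the last step left them, time stands still between calls to the robot, and variables do not carry over. Pictures are saved under pics/ and viewed, at most 10 in all, crops included, and the job is handed in when it is done.

Besides the shell and the picture viewer there is one more tool, called as name(argument=value, ...), one argument or row to a line, values as JSON. servo_tool: Moves the arm, as the interface text tells. Its arguments: {"type":"object","properties":{"motion":{"type":"array","items":{"type":"object","properties":{"dx":{"type":"number"},"dy":{"type":"number"},"dz":{"type":"number"},"yaw":{"type":"number"},"grip":{"type":"number"}}}},"grip_force":{"type":"number"}},"required":["motion"]}

```bash
mkdir -p pics
cat > h.py <<'E'
import numpy as np, cv2
from cell import status, capture, job_done, models, arm
def ray(c,px):
    u=cv2.undistortPoints(np.array([[px]],float),c['mtx'],c['D'])[0,0]
    R=np.array(c['R']);t=np.array(c['t']);return -R.T@t, R.T@np.array([u[0],u[1],1])
def atz(c,px,z):
    o,d=ray(c,px);return o+d*(z-o[2])/d[2]
def proj(c,X):
    return cv2.projectPoints(np.array(X,float).reshape(-1,3),cv2.Rodrigues(np.array(c['R']))[0],np.array(c['t']),c['mtx'],c['D'])[0][:,0]
E
cat > a.py <<'E'
from h import *
print(arm.grip_depth); s=status.observe(); print(s['clock'],s['tool_pos'],s['ee_rot'],s['force'])
ims=[]
Z={'foot':.024,'mould':0,'ring':.122,'line':.122,'edge':.1,'board':.1,'block':0,'can':0,'mould_top':0}
for n in('side','top'):
    c=capture(n);cv2.imwrite(f'pics/{n}0.png',c['frame']);o,_=ray(c,(320,200));print(n,o.round(3))
    for k,z in Z.items():
        for r in models.spot_point(n,k)[:3]: print(n,k,round(r['conf'],2),np.round(r['pixel'],1),atz(c,r['pixel'],z).round(4))
E
python3 a.py
```

```text
0.0188
0.0 [0.28450535 0.63915004 0.21328714] [[-9.13577603e-01  4.06664191e-01 -4.46828203e-04]
 [ 4.06664436e-01  9.13577061e-01 -9.95008420e-04]
 [ 3.57770287e-06 -1.09072655e-03 -9.99999405e-01]] [-0.62113666  0.0642857  -0.30440876]
side [ 0.053 -0.854  0.841]
side foot 0.77 [386.1 249.6] [ 0.6039 -0.2918  0.024 ]
side foot 0.67 [325.3 315.3] [ 0.3355 -0.3902  0.024 ]
side foot 0.6 [386.5 343.2] [ 0.4198 -0.5273  0.024 ]
side mould 0.95 [370.5 287.4] [ 0.4955 -0.3649 -0.    ]
side ring 0.57 [300.5 154.4] [0.5625 0.1595 0.122 ]
side line 0.79 [321.2 172.3] [0.5697 0.0268 0.122 ]
side line 0.5 [260.  205.4] [ 0.3271 -0.0272  0.122 ]
side line 0.41 [372.2 286.6] [ 0.4361 -0.436   0.122 ]
side edge 0.78 [301.1 152.8] [0.5851 0.1991 0.1   ]
side edge 0.34 [312.1 195.9] [ 0.4953 -0.0428  0.1   ]
side board 0.58 [319.2 180. ] [0.5572 0.0188 0.1   ]
side board 0.18 [287.2 257.7] [ 0.3123 -0.2346  0.1   ]
side can 0.85 [411.2 234.1] [ 0.7303 -0.2633  0.    ]
side mould_top 0.64 [220. 170.] [0.3239 0.393  0.    ]
top [ 0.41  -0.076  1.451]
top foot 0.74 [368.9 174.6] [ 0.6132 -0.2583  0.024 ]
top foot 0.63 [402.7 244.5] [ 0.3512 -0.3857  0.024 ]
top foot 0.56 [400.9 206.6] [ 0.4932 -0.3794  0.024 ]
top mould 0.68 [394.9 208.5] [ 0.4871 -0.3614  0.    ]
top ring 0.62 [251.9 178.8] [0.5796 0.1662 0.122 ]
top line 0.59 [294.7 185.1] [0.5589 0.015  0.122 ]
top line 0.39 [399.3 206.6] [ 0.4874 -0.3529  0.122 ]
top edge 0.63 [237.4 175.4] [0.5942 0.2228 0.1   ]
top board 0.86 [294.  183.5] [0.5671 0.0191 0.1   ]
top block 0.93 [281.2 189. ] [0.557  0.0748 0.    ]
top can 0.58 [369.9 147.6] [ 0.7223 -0.2654  0.    ]
top mould_top 0.55 [194. 250.] [0.3198 0.4037 0.    ]
```

View pics/side0.png

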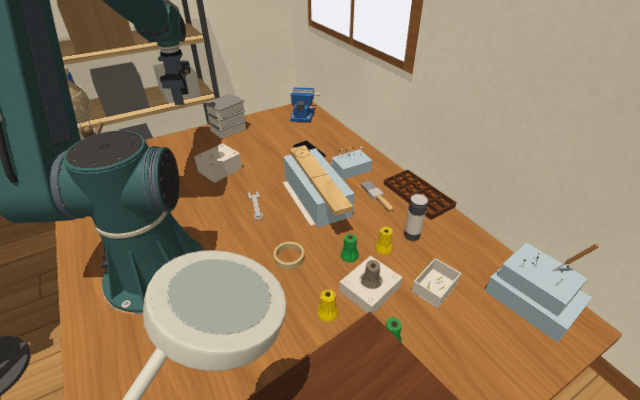

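View pics/top0.png

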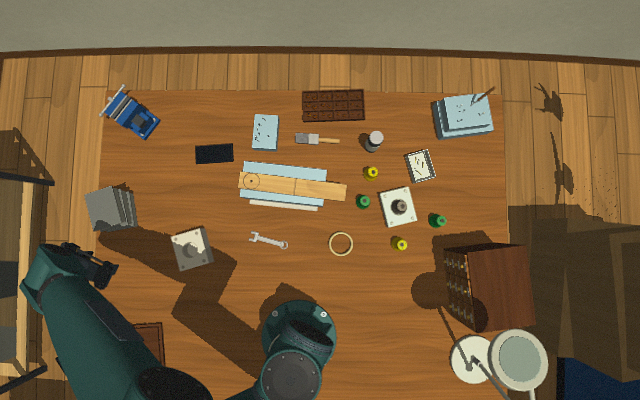

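The side picture shows the foot in the mould at about (373,272), the board on the block with its ring end at about (298,152), and green and yellow look-alikes around the mould. The top picture shows the foot at (400,206), the board from (238,181) to (346,192), and the ring at (251,181). Next I'll refine these positions with the outlines.

```bash
cat > m.py <<'E'
from h import *
from scipy.optimize import least_squares
def cyl(p,z0,prof):
    a=np.linspace(0,2*np.pi,40,endpoint=False)
    return np.array([[p[0]+r*np.cos(t),p[1]+r*np.sin(t),z0+h] for h,r in prof for t in a])
FT=[(.032,.0185),(.075,.0185)]; FV=[(.016,.024),(.024,.021)]+FT; FF=[(0,.027),(.004,.027)]+FV
def box(p,yaw,L,W,z0,z1):
    c,s=np.cos(yaw),np.sin(yaw)
    return np.array([[p[0]+c*x-s*y,p[1]+s*x+c*y,z] for x in(-L/2,L/2) for y in(-W/2,W/2) for z in(z0,z1)])
def hullmom(c,X):
    h=cv2.convexHull(proj(c,X).astype(np.float32)); m=cv2.moments(h)
    return np.array([m['m10']/m['m00'],m['m01']/m['m00']]),h
def masks(cam,name,near=None):
    best=None
    for r in models.outline_of(cam,name):
        if near is None or np.hypot(*(np.array(r['pixel'])-near))<25: return r
def cen(m): y,x=np.nonzero(m);return np.array([x.mean(),y.mean()])
def maskhull(m):
    c=max(cv2.findContours(m.astype(np.uint8),cv2.RETR_EXTERNAL,cv2.CHAIN_APPROX_NONE)[0],key=cv2.contourArea); return cv2.convexHull(c)[:,0].astype(float)
def hullres(c,X,mh):
    h=cv2.convexHull(proj(c,X).astype(np.float32)); return [cv2.pointPolygonTest(h,(float(a),float(b)),True)-.0 for a,b in mh]
E
cat > b.py <<'E'
from m import *
C={n:capture(n) for n in('side','top')}
g=np.array([.49,-.372])
for n,c in C.items():
    r=masks(n,'foot',proj(c,[*g,.065])[0]); print(n,'foot',r['conf'],r['mask'].sum()); C[n]['f']=r['mask']
    for k in('board','block','mould'):
        r=masks(n,k); c[k]=r['mask']; print(n,k,round(r['conf'],2),r['mask'].sum())
for u in(['side'],['top'],['side','top']):
    f=lambda p:np.concatenate([hullmom(C[n],cyl(p,.024,FV))[0]-cen(C[n]['f']) for n in u])
    s=least_squares(f,g);print('foot',u,s.x.round(4),s.fun.round(2))
D=lambda p,L,W,z0,z1,k,u:np.concatenate([np.array(hullres(C[n],box(p[:2],p[2],L,W,z0,z1),maskhull(C[n][k])))-.5 for n in u])
for k,a,x0 in(('board',(.38,.06,.1,.122),(.566,.02,1.44)),('block',(.3,.13,0,.1),(.56,.075,1.44)),('mould',(.13,.11,0,.042),(.49,-.37,1.6))):
    for u in(['side'],['top'],['side','top']):
        s=least_squares(lambda p:D(p,*a,k,u),x0,loss='soft_l1',diff_step=1e-4,x_scale=[.01,.01,.05]);print(k,u,s.x.round(4),round(np.sqrt((s.fun**2).mean()),2))
for n,c in C.items():
    im=c['frame'].copy()
    for k,col in(('f',(0,0,255)),('board',(0,255,0)),('block',(255,0,0)),('mould',(255,0,255))):
        cv2.drawContours(im,cv2.findContours(c[k].astype(np.uint8),0,2)[0],-1,col,1)
    x,y={'side':(270,130),'top':(225,140)}[n]; cv2.imwrite(f'pics/{n}1.png',cv2.resize(im[y:y+190,x:x+200],None,fx=2,fy=2))
cv2.imwrite('pics/both1.png',np.hstack([cv2.imread('pics/side1.png'),cv2.imread('pics/top1.png')]))
E
python3 b.py
```

```text
side foot 0.75 413
side board 0.85 1552
side block 0.9 2453
side mould 0.71 2452
top foot 0.46 179Traceback (most recent call last):
  File "b.py", line 7, in <module>
    r=masks(n,k); c[k]=r['mask']; print(n,k,round(r['conf'],2),r['mask'].sum())
                       ~^^^^^^^^
TypeError: 'NoneType' object is not subscriptable
```

```bash
python3 - <<'E'
s=open('m.py').read()
s=s.replace("""    best=None
    for r in""","""  for i in range(5):
    if i: capture(cam)
    for r in""")
open('m.py','w').write(s)
E
python3 b.py
```

```text
side foot 0.67 415
side board 0.58 1455
side block 0.62 2416
side mould 0.82 1698
top foot 0.44 162
top board 0.63 1807
top block 0.86 2050
top mould 0.82 936
foot ['side'] [ 0.4865 -0.3717] [ 0. -0.]
foot ['top'] [ 0.4901 -0.3629] [0. 0.]
foot ['side', 'top'] [ 0.4883 -0.3694] [ 0.04 -0.88  1.77  0.5 ]
board ['side'] [0.5531 0.0262 1.4587] 0.54
board ['top'] [0.5562 0.0252 1.4595] 0.42
board ['side', 'top'] [0.5546 0.026  1.4589] 0.59
block ['side'] [0.549  0.0551 1.495 ] 1.57
block ['top'] [0.553  0.0599 1.4808] 4.73
block ['side', 'top'] [0.552  0.0584 1.4792] 3.62
mould ['side'] [ 0.4848 -0.3708  2.0458] 2.23
mould ['top'] [ 0.4933 -0.3668  1.7096] 2.57
mould ['side', 'top'] [ 0.4904 -0.367   1.7169] 2.88
```

View pics/both1.png

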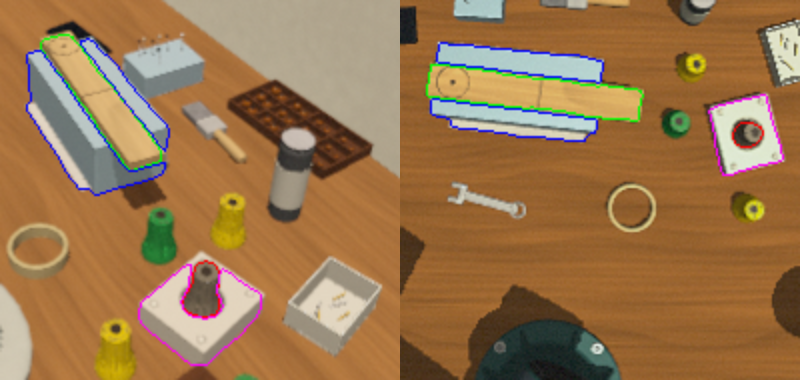

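The green board outline fits well. The blue block outline also takes in a strip beside the block, so I'll take the block's heading from its top face later. Next I'll plan the approach.

```bash
cat > p.py <<'E'
import numpy as np
def plan(p,ang,wps):
    # ang: world angle of tool x (deg); tool z down; wps: (x,y,z,yaw rad total)
    for w in wps:
        a=np.radians(ang); tx=np.array([np.cos(a),np.sin(a),0]); ty=np.array([np.sin(a),-np.cos(a),0])
        d=(np.array(w[:3])-p)*1000; n=np.linalg.norm(d)/41.7
        print(w,'dx %.1f dy %.1f dz %.1f yaw %.3f'%(d@tx,d@ty,-d[2],w[3]),'rows',round(max(n,abs(w[3])/.125),1))
        p=np.array(w[:3]); ang-=np.degrees(w[3])
    print(ang)
E
python3 -c "
from p import *
plan(np.array([.2845,.6391,.2133]),156.0,[(.38,.52,.22,.6),(.53,.37,.22,.6),(.58,.18,.22,.064),(.58,-.02,.22,0),(.56,-.2,.22,0),(.4885,-.369,.19,0)])"
```

```text
(0.38, 0.52, 0.22, 0.6) dx -135.7 dy -70.0 dz -6.7 yaw 0.600 rows 4.8
(0.53, 0.37, 0.22, 0.6) dx -206.4 dy 49.1 dz -0.0 yaw 0.600 rows 5.1
(0.58, 0.18, 0.22, 0.064) dx -187.4 dy 59.1 dz -0.0 yaw 0.064 rows 4.7
(0.58, -0.02, 0.22, 0) dx -198.7 dy 22.4 dz -0.0 yaw 0.000 rows 4.8
(0.56, -0.2, 0.22, 0) dx -181.1 dy 0.3 dz -0.0 yaw 0.000 rows 4.3
(0.4885, -0.369, 0.19, 0) dx -175.9 dy -52.1 dz 30.0 yaw 0.000 rows 4.5
83.57813469546394
```

servo_tool(
  motion=[
    {"dx": -27, "dy": -14, "dz": -1, "yaw": 0.12},
    {"dx": -54, "dy": -28, "dz": -3, "yaw": 0.24},
    {"dx": -81, "dy": -42, "dz": -4, "yaw": 0.36},
    {"dx": -109, "dy": -56, "dz": -5, "yaw": 0.48},
    {"dx": -136, "dy": -70, "dz": -7, "yaw": 0.6},
  ],
)

```text
invalid input
```

servo_tool(
  motion=[
    {"dx": -41, "dy": 9, "yaw": 0.12},
    {"dx": -81, "dy": 19, "yaw": 0.24},
    {"dx": -121, "dy": 28, "yaw": 0.36},
    {"dx": -162, "dy": 38, "yaw": 0.48},
    {"dx": -202, "dy": 48, "yaw": 0.6},
  ],
)

```text
invalid input
```

servo_tool(
  motion=[
    {"dx": -37, "dy": 12, "yaw": 0.06},
    {"dx": -75, "dy": 24, "yaw": 0.06},
    {"dx": -112, "dy": 36, "yaw": 0.06},
    {"dx": -150, "dy": 48, "yaw": 0.06},
    {"dx": -187, "dy": 59, "yaw": 0.06},
  ],
)

```text
invalid input
```

servo_tool(
  motion=[
    {"dx": -39, "dy": 4},
    {"dx": -79, "dy": 9},
    {"dx": -119, "dy": 13},
    {"dx": -158, "dy": 18},
    {"dx": -198, "dy": 22},
  ],
)

```text
invalid input
```

servo_tool(
  motion=[
    {"dx": -36, "dy": 0},
    {"dx": -72, "dy": 0},
    {"dx": -109, "dy": 0},
    {"dx": -145, "dy": 0},
    {"dx": -181, "dy": 0},
  ],
)

```text
invalid input
```

servo_tool(
  motion=[
    {"dx": -35, "dy": -10, "dz": 6},
    {"dx": -70, "dy": -21, "dz": 12},
    {"dx": -105, "dy": -31, "dz": 18},
    {"dx": -141, "dy": -42, "dz": 24},
    {"dx": -176, "dy": -52, "dz": 30},
  ],
)

```text
invalid input
```

servo_tool(
  motion=[
    {"dx": -27, "dy": -14, "dz": -1, "yaw": 0.12, "grip": 91},
    {"dx": -54, "dy": -28, "dz": -3, "yaw": 0.24, "grip": 91},
    {"dx": -81, "dy": -42, "dz": -4, "yaw": 0.36, "grip": 91},
    {"dx": -109, "dy": -56, "dz": -5, "yaw": 0.48, "grip": 91},
    {"dx": -136, "dy": -70, "dz": -7, "yaw": 0.6, "grip": 91},
  ],
)

```text
clock: 2.32
tool_pos: [0.3811, 0.519, 0.2209]
ee_rot: [[-0.52, 0.854, -0.0], [0.854, 0.52, -0.0], [-0.0, -0.0, -1.0]]
force: [0.1, 0.1, -0.8]
gripper_width: 0.0909
finger_force: 0.0
```

servo_tool(
  motion=[
    {"dx": -41, "dy": 9, "dz": 0, "yaw": 0.12, "grip": 91},
    {"dx": -81, "dy": 19, "dz": 0, "yaw": 0.24, "grip": 91},
    {"dx": -121, "dy": 28, "dz": 0, "yaw": 0.36, "grip": 91},
    {"dx": -162, "dy": 38, "dz": 0, "yaw": 0.48, "grip": 91},
    {"dx": -202, "dy": 48, "dz": 0, "yaw": 0.6, "grip": 91},
  ],
)

```text
clock: 2.73
tool_pos: [0.5283, 0.3719, 0.2212]
ee_rot: [[0.054, 0.999, 0.0], [0.999, -0.054, 0.0], [0.0, 0.0, -1.0]]
force: [-0.6, 1.5, -0.1]
gripper_width: 0.0912
finger_force: 0.0
```

servo_tool(
  motion=[
    {"dx": -37, "dy": 12, "dz": 0, "yaw": 0.06, "grip": 91},
    {"dx": -75, "dy": 24, "dz": 0, "yaw": 0.06, "grip": 91},
    {"dx": -112, "dy": 36, "dz": 0, "yaw": 0.06, "grip": 91},
    {"dx": -150, "dy": 48, "dz": 0, "yaw": 0.064, "grip": 91},
    {"dx": -187, "dy": 59, "dz": 0, "yaw": 0.064, "grip": 91},
  ],
)

```text
clock: 3.15
tool_pos: [0.5775, 0.182, 0.2211]
ee_rot: [[0.112, 0.994, 0.0], [0.994, -0.112, 0.0], [0.0, 0.0, -1.0]]
force: [-0.6, -0.9, -0.2]
gripper_width: 0.0908
finger_force: 0.0
```

servo_tool(
  motion=[
    {"dx": -39, "dy": 4, "dz": 0, "yaw": 0, "grip": 91},
    {"dx": -79, "dy": 9, "dz": 0, "yaw": 0, "grip": 91},
    {"dx": -119, "dy": 13, "dz": 0, "yaw": 0, "grip": 91},
    {"dx": -158, "dy": 18, "dz": 0, "yaw": 0, "grip": 91},
    {"dx": -198, "dy": 22, "dz": 0, "yaw": 0, "grip": 91},
  ],
)

```text
clock: 3.57
tool_pos: [0.5767, -0.0172, 0.2212]
ee_rot: [[0.112, 0.994, 0.001], [0.994, -0.112, -0.0], [0.0, 0.001, -1.0]]
force: [1.0, 0.9, 0.8]
gripper_width: 0.0909
finger_force: 0.0
```

servo_tool(
  motion=[
    {"dx": -36, "dy": 0, "dz": 0, "yaw": 0, "grip": 91},
    {"dx": -72, "dy": 0, "dz": 0, "yaw": 0, "grip": 91},
    {"dx": -109, "dy": 0, "dz": 0, "yaw": 0, "grip": 91},
    {"dx": -145, "dy": 0, "dz": 0, "yaw": 0, "grip": 91},
    {"dx": -181, "dy": 0, "dz": 0, "yaw": 0, "grip": 91},
  ],
)

```text
clock: 3.98
tool_pos: [0.5562, -0.197, 0.2212]
ee_rot: [[0.112, 0.994, 0.0], [0.994, -0.112, -0.0], [-0.0, 0.0, -1.0]]
force: [0.7, -0.1, 0.1]
gripper_width: 0.091
finger_force: 0.0
```

servo_tool(
  motion=[
    {"dx": -35, "dy": -10, "dz": 6, "yaw": 0, "grip": 91},
    {"dx": -70, "dy": -21, "dz": 12, "yaw": 0, "grip": 91},
    {"dx": -105, "dy": -31, "dz": 18, "yaw": 0, "grip": 91},
    {"dx": -141, "dy": -42, "dz": 24, "yaw": 0, "grip": 91},
    {"dx": -176, "dy": -52, "dz": 30, "yaw": 0, "grip": 91},
  ],
)

```text
clock: 4.4
tool_pos: [0.4843, -0.3659, 0.1909]
ee_rot: [[0.112, 0.994, 0.0], [0.994, -0.112, -0.0], [-0.0, 0.0, -1.0]]
force: [0.6, -0.3, 0.5]
gripper_width: 0.0907
finger_force: 0.0
```

servo_tool(
  motion=[
    {"dx": -2, "dy": 3, "dz": 20, "yaw": 0, "grip": 91},
    {"dx": -2, "dy": 3, "dz": 50, "yaw": 0, "grip": 91},
    {"dx": -2, "dy": 3, "dz": 80, "yaw": 0, "grip": 91},
    {"dx": -2, "dy": 3, "dz": 110, "yaw": 0, "grip": 91},
    {"dx": -2, "dy": 3, "dz": 130, "yaw": 0, "grip": 91},
  ],
)

```text
clock: 4.82
tool_pos: [0.4871, -0.366, 0.0584]
ee_rot: [[0.112, 0.994, -0.002], [0.994, -0.112, 0.001], [0.001, -0.002, -1.0]]
force: [-0.7, -0.5, -0.4]
gripper_width: 0.0908
finger_force: 0.0
```

servo_tool(
  motion=[
    {"dx": 0, "dy": 0, "dz": 0, "yaw": 0, "grip": 70},
    {"dx": 0, "dy": 0, "dz": 0, "yaw": 0, "grip": 60},
    {"dx": 0, "dy": 0, "dz": 0, "yaw": 0, "grip": 50},
    {"dx": 0, "dy": 0, "dz": 0, "yaw": 0, "grip": 42},
    {"dx": 0, "dy": 0, "dz": 0, "yaw": 0, "grip": 36},
  ],
  grip_force=20,
)

```text
clock: 5.23
tool_pos: [0.4889, -0.3672, 0.0626]
ee_rot: [[0.112, 0.994, 0.002], [0.994, -0.112, -0.002], [-0.001, 0.002, -1.0]]
force: [-0.3, 0.0, 0.1]
gripper_width: 0.0608
finger_force: 0.0
```

servo_tool(
  motion=[
    {"dx": 0, "dy": 0, "dz": 0, "yaw": 0, "grip": 30},
    {"dx": 0, "dy": 0, "dz": 0, "yaw": 0, "grip": 30},
    {"dx": 0, "dy": 0, "dz": 0, "yaw": 0, "grip": 30},
    {"dx": 0, "dy": 0, "dz": 0, "yaw": 0, "grip": 30},
    {"dx": 0, "dy": 0, "dz": 0, "yaw": 0, "grip": 30},
  ],
)

```text
clock: 5.65
tool_pos: [0.4887, -0.367, 0.0615]
ee_rot: [[0.112, 0.994, 0.001], [0.994, -0.112, -0.001], [-0.001, 0.001, -1.0]]
force: [3.1, 0.7, 4.5]
gripper_width: 0.0369
finger_force: 20.0
```

servo_tool(
  motion=[
    {"dx": 0, "dy": 0, "dz": -5, "yaw": 0, "grip": 30},
    {"dx": 0, "dy": 0, "dz": -15, "yaw": 0, "grip": 30},
    {"dx": 0, "dy": 0, "dz": -30, "yaw": 0, "grip": 30},
    {"dx": 0, "dy": 0, "dz": -50, "yaw": 0, "grip": 30},
    {"dx": 0, "dy": 0, "dz": -75, "yaw": 0, "grip": 30},
  ],
)

```text
clock: 6.07
tool_pos: [0.4867, -0.3657, 0.1353]
ee_rot: [[0.112, 0.994, -0.003], [0.994, -0.112, 0.002], [0.002, -0.003, -1.0]]
force: [0.0, 0.3, -3.1]
gripper_width: 0.0368
finger_force: 20.0
```

servo_tool(
  motion=[
    {"dx": 0, "dy": 0, "dz": -25, "yaw": 0, "grip": 30},
    {"dx": 0, "dy": 0, "dz": -50, "yaw": 0, "grip": 30},
    {"dx": 0, "dy": 0, "dz": -70, "yaw": 0, "grip": 30},
    {"dx": 0, "dy": 0, "dz": -85, "yaw": 0, "grip": 30},
    {"dx": 0, "dy": 0, "dz": -95, "yaw": 0, "grip": 30},
  ],
)

```text
clock: 6.48
tool_pos: [0.4879, -0.3666, 0.2325]
ee_rot: [[0.112, 0.994, 0.0], [0.994, -0.112, -0.0], [-0.0, 0.0, -1.0]]
force: [0.5, -1.3, -2.6]
gripper_width: 0.0368
finger_force: 20.0
```

```bash
cat > c.py <<'E'
from m import *
import sys
s=status.observe(); t=s['tool_pos']; print(s['clock'],t.round(4) if hasattr(t,'round') else t,s['force'],s['gripper_width'])
# board fit & ring
P=[]
for n in('side','top'):
    c=capture(n); cv2.imwrite(f'pics/{n}_{sys.argv[1]}.png',c['frame'])
    g=proj(c,[t[0],t[1],t[2]-.015])[0]
    r=masks(n,'foot',g)
    if r: print(n,'foot',round(r['conf'],2),r['mask'].sum(),'expected hull centroid px(if centred)',hullmom(c,cyl(t,t[2]-.0375,FF))[0],'mask cen',cen(r['mask']),'at underside', atz(c,r['pixel'],t[2]-.0125).round(4))
    for q in models.spot_point(n,'foot')[:4]:
        e=atz(c,q['pixel'],t[2]-.0375); 
        if np.hypot(*(e[:2]-t[:2]))<.03: print(n,'spot foot',round(q['conf'],2),e.round(4))
    for q in models.spot_point(n,'ring')[:1]: print(n,'ring',round(q['conf'],2),atz(c,q['pixel'],.122).round(4))
    for q in models.spot_point(n,'line')[:1]: print(n,'line',round(q['conf'],2),atz(c,q['pixel'],.122).round(4))
    for q in models.spot_point(n,'edge')[:1]: print(n,'edge',round(q['conf'],2),atz(c,q['pixel'],.1).round(4))
    x,y=np.clip(g.astype(int)-40,0,[560,320]); P.append(cv2.resize(c['frame'][y:y+80,x:x+80],None,fx=5,fy=5,interpolation=2))
cv2.imwrite(f'pics/crop_{sys.argv[1]}.png',np.hstack(P))
E
python3 c.py lift
```

```text
6.4833 [ 0.4879 -0.3666  0.2325] [ 0.5154362  -1.29797149 -2.56495624] 0.036788817891287455
side foot 0.64 198 expected hull centroid px(if centred) [375.94209439 229.09206775] mask cen [385.63636364 244.47474747] at underside [ 0.4849 -0.4148  0.22  ]
side spot foot 0.69 [ 0.5015 -0.3595  0.195 ]
side ring 0.68 [0.5649 0.1527 0.122 ]
side line 0.63 [0.5596 0.0214 0.122 ]
side edge 0.84 [0.5769 0.2104 0.1   ]
top ring 0.66 [0.5768 0.1654 0.122 ]
top line 0.8 [0.5632 0.0154 0.122 ]
top edge 0.59 [0.5949 0.2196 0.1   ]
```

View pics/crop_lift.png

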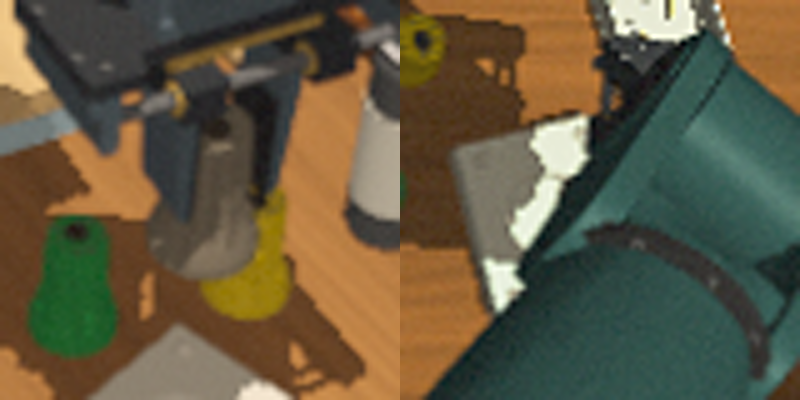

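The left crop shows the foot upright between the fingers. Its base runs from about x 148 to 258, with its lowest point at about y 279. In the top view the arm hides it. I'll compare those extents with what a centred foot would give.

Run:
```python
from m import *
c=capture('side'); t=status.observe()['tool_pos']
g=proj(c,[t[0],t[1],t[2]-.015])[0]; o=np.clip(g.astype(int)-40,0,[560,320]);print(g,o)
im=cv2.resize(c['frame'][o[1]:o[1]+80,o[0]:o[0]+80],None,fx=5,fy=5,interpolation=2)
for dy in(-.004,0,.004):
  for dz in(0,.003):
    p=np.array(t[:2])+dy*np.array([.112,.994]); 
    q=(proj(c,cyl(p,t[2]-.0375+dz,FF[:2]))-o+.5)*5-.5; print(dy,dz,q.min(0).round(1),q.max(0).round(1))
    if dz==0 and dy==0: cv2.polylines(im,[cv2.convexHull(q.astype(np.int32))],True,(0,0,255),1)
    q=(proj(c,cyl(p,t[2]-.0375+dz,FT[1:]))-o+.5)*5-.5
    if dz==0 and dy==0: cv2.polylines(im,[cv2.convexHull(q.astype(np.int32))],True,(0,255,0),1)
cv2.imwrite('pics/ov.png',im)
```

```text
[375.59452677 232.13822722] [335 192]
-0.004 0 [148.8 196.5] [262.6 282.9]
-0.004 0.003 [149.2 192.1] [263.3 278.4]
0 0 [144.7 191.4] [258.2 277.2]
0 0.003 [145.2 186.9] [258.8 272.7]
0.004 0 [140.7 186.2] [253.7 271.5]
0.004 0.003 [141.1 181.8] [254.4 267.1]
```

View pics/ov.png

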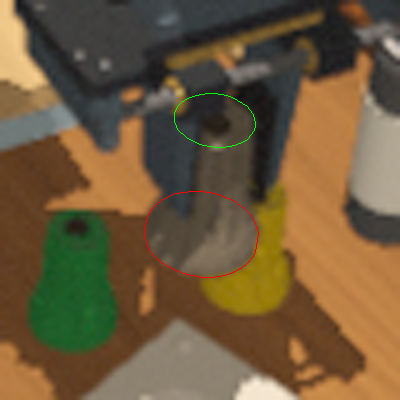

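The centred-foot overlay fits the visible base to within about 1.5 mm, with the foot slightly towards -tool x. Next I'll check the ring, line and block edge closely on the images from before the move.

```bash
cat > d.py <<'E'
from m import *
P=[];C={}
for n in('side','top'):
    c=capture(n); c['frame']=cv2.imread(f'pics/{n}0.png')
    roi={'side':(275,140,360,225),'top':(235,155,352,212)}[n]
    hsv=cv2.cvtColor(c['frame'],cv2.COLOR_BGR2HSV); b=((hsv[...,0]>88)&(hsv[...,0]<118)&(hsv[...,1]>28)&(hsv[...,2]>70)).astype(np.uint8)
    k=np.zeros_like(b);k[roi[1]:roi[3],roi[0]:roi[2]]=1; b&=k
    nn,l,st,_=cv2.connectedComponentsWithStats(b); keep=[i for i in range(1,nn) if st[i,4]>150]; m=np.isin(l,keep)
    print(n,[st[i].tolist() for i in keep]); c['m']=m;C[n]=c
# use end/side pixels: hull fit on blue only
def D(p,u): return np.concatenate([np.array(hullres(C[n],box(p[:2],p[2],.3,.13,0,.1),cv2.convexHull(np.argwhere(C[n]['m'])[:,::-1].astype(np.float32))[:,0]))-.5 for n in u])
for u in(['side'],['top'],['side','top']):
    s=least_squares(lambda p:D(p,u),(.555,.06,1.459),loss='soft_l1',f_scale=.5,diff_step=1e-4,x_scale=[.01,.01,.05]);print('block',u,s.x.round(4),round(np.sqrt((s.fun**2).mean()),2))
bl=s.x; e=bl[:2]+.15*np.array([np.cos(bl[2]),np.sin(bl[2])]);print('edge',e)
bc=np.array([.5546,.026]);y=1.459;ux=np.array([np.cos(y),np.sin(y)]);uy=np.array([-ux[1],ux[0]])
for n,c in C.items():
    x,y0=(272,135) if n=='side' else (232,145)
    f=5; im=cv2.resize(c['frame'][y0:y0+100,x:x+80],None,fx=f,fy=f,interpolation=2)
    d=lambda X,col:cv2.polylines(im,[((proj(c,X)-[x,y0]+.5)*f-.5).astype(np.int32)],False,col,1)
    a=np.linspace(0,2*np.pi,40); r=bc+.145*ux
    d([[*(r+.0285*(np.cos(t)*ux+np.sin(t)*uy)),.122] for t in a],(0,0,255))
    d([[*(bc-.01*ux+s*.03*uy),.122] for s in(-1,1)],(0,0,255))
    v=np.array([np.cos(bl[2]),np.sin(bl[2])]);w=np.array([-v[1],v[0]])
    d([[*(bl[:2]+a*.15*v+b*.065*w),.1] for a,b in((1,1),(1,-1),(-1,-1),(-1,1),(1,1))],(255,0,255))
    P.append(im)
cv2.imwrite('pics/ov2.png',np.hstack(P))
E
python3 d.py
```

```text
side []
top []Traceback (most recent call last):
  File "d.py", line 13, in <module>
    s=least_squares(lambda p:D(p,u),(.555,.06,1.459),loss='soft_l1',f_scale=.5,diff_step=1e-4,x_scale=[.01,.01,.05]);print('block',u,s.x.round(4),round(np.sqrt((s.fun**2).mean()),2))
    return func(*args, **kwargs)
    vector_fun = VectorFunction(
        fun_wrapped,
    ...<6 lines>...
        workers=workers
    )
    self._update_fun()
    ~~~~~~~~~~~~~~~~^^
    self.f = self.fun_wrapped(xp_copy(self.x))
             ~~~~~~~~~~~~~~~~^^^^^^^^^^^^^^^^^
    return np.atleast_1d(self.fun(x))
                         ~~~~~~~~^^^
    return self.f(x, *self.args, **self.kwargs)
           ~~~~~~^^^^^^^^^^^^^^^^^^^^^^^^^^^^^^
  File "d.py", line 13, in <lambda>
    s=least_squares(lambda p:D(p,u),(.555,.06,1.459),loss='soft_l1',f_scale=.5,diff_step=1e-4,x_scale=[.01,.01,.05]);print('block',u,s.x.round(4),round(np.sqrt((s.fun**2).mean()),2))
                             ~^^^^^
  File "d.py", line 11, in D
    def D(p,u): return np.concatenate([np.array(hullres(C[n],box(p[:2],p[2],.3,.13,0,.1),cv2.convexHull(np.argwhere(C[n]['m'])[:,::-1].astype(np.float32))[:,0]))-.5 for n in u])
                                                                                         ~~~~~~~~~~~~~~~~~~~~~~~~~~~~~~~~~~~~~~~~~~~~~~~~~~~~~~~~~~~~~~~~~^^^^^
TypeError: 'NoneType' object is not subscriptable
```

```bash
python3 - <<'E'
import cv2
for n,ps in(('top',[(270,168),(310,173),(270,197),(270,205),(290,182)]),('side',[(300,185),(330,205),(345,178),(290,195),(320,180),(340,214)])):
    h=cv2.cvtColor(cv2.imread(f'pics/{n}0.png'),40); print(n,[(p,h[p[1],p[0]].tolist()) for p in ps])
E
sed -i 's/(hsv\[...,0\]>88)&(hsv\[...,0\]<118)&(hsv\[...,1\]>28)/(hsv[...,0]>70)\&(hsv[...,0]<125)\&(hsv[...,1]>12)/' d.py; python3 d.py 2>&1 | tail -8
```

```text
top [((270, 168), [88, 32, 205]), ((310, 173), [88, 32, 208]), ((270, 197), [85, 34, 211]), ((270, 205), [22, 47, 213]), ((290, 182), [18, 138, 216])]
side [((300, 185), [87, 21, 119]), ((330, 205), [17, 123, 184]), ((345, 178), [14, 22, 126]), ((290, 195), [15, 114, 184]), ((320, 180), [18, 116, 220]), ((340, 214), [16, 110, 151])]
side [[310, 148, 50, 56, 970], [285, 156, 67, 69, 1334]]
top [[243, 161, 84, 20, 933], [240, 189, 83, 17, 665]]
block ['side'] [0.5731 0.0616 1.4741] 9.09
block ['top'] [0.5709 0.059  1.4729] 0.18
block ['side', 'top'] [0.5716 0.0594 1.4751] 6.51
edge [0.58593748 0.20874942]
```

```bash
sed -i "s/,\['side','top'\]):/):/" d.py; python3 d.py|tail -2
```

```text
block ['top'] [0.5709 0.059  1.4729] 0.18
edge [0.58557341 0.20832697]
```

View pics/ov2.png

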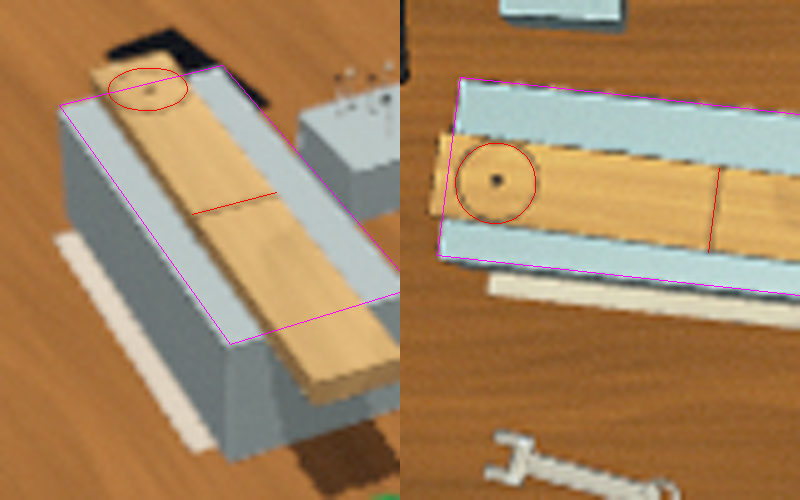

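The overlays match. The ring centre falls on the hole in both views, at about (497,181) in the top crop and (150,90) in the side crop, and the block's top face fits too. I'll carry the foot over.

servo_tool(
  motion=[
    {"dx": 8, "dy": 0, "dz": 0, "yaw": 0, "grip": 30},
    {"dx": 24, "dy": 1, "dz": 0, "yaw": 0, "grip": 30},
    {"dx": 48, "dy": 2, "dz": 0, "yaw": 0, "grip": 30},
    {"dx": 78, "dy": 3, "dz": 0, "yaw": 0, "grip": 30},
    {"dx": 110, "dy": 4, "dz": 0, "yaw": 0, "grip": 30},
  ],
)

```text
clock: 8.25
tool_pos: [0.5042, -0.2558, 0.2309]
ee_rot: [[0.113, 0.994, -0.0], [0.994, -0.113, 0.0], [0.0, -0.0, -1.0]]
force: [0.5, 0.7, -2.2]
gripper_width: 0.037
finger_force: 20.0
```

servo_tool(
  motion=[
    {"dx": 32, "dy": 1, "dz": 0, "yaw": 0, "grip": 30},
    {"dx": 64, "dy": 2, "dz": 0, "yaw": 0, "grip": 30},
    {"dx": 96, "dy": 3, "dz": 0, "yaw": 0, "grip": 30},
    {"dx": 128, "dy": 5, "dz": 0, "yaw": 0, "grip": 30},
    {"dx": 160, "dy": 6, "dz": 0, "yaw": 0, "grip": 30},
  ],
)

```text
clock: 8.67
tool_pos: [0.5278, -0.0967, 0.2311]
ee_rot: [[0.111, 0.994, 0.0], [0.994, -0.111, 0.0], [0.0, 0.0, -1.0]]
force: [0.5, -0.3, -2.6]
gripper_width: 0.0364
finger_force: 20.0
```

servo_tool(
  motion=[
    {"dx": 32, "dy": 1, "dz": 0, "yaw": 0, "grip": 30},
    {"dx": 64, "dy": 2, "dz": 0, "yaw": 0, "grip": 30},
    {"dx": 96, "dy": 3, "dz": 0, "yaw": 0, "grip": 30},
    {"dx": 128, "dy": 5, "dz": 0, "yaw": 0, "grip": 30},
    {"dx": 160, "dy": 7, "dz": 0, "yaw": 0, "grip": 30},
  ],
)

```text
clock: 9.08
tool_pos: [0.5523, 0.0615, 0.2311]
ee_rot: [[0.111, 0.994, 0.0], [0.994, -0.111, 0.0], [0.0, 0.0, -1.0]]
force: [1.1, -0.2, -1.6]
gripper_width: 0.0369
finger_force: 20.0
```

servo_tool(
  motion=[
    {"dx": 30, "dy": 1, "dz": 0, "yaw": 0, "grip": 30},
    {"dx": 56, "dy": 2, "dz": 0, "yaw": 0, "grip": 30},
    {"dx": 80, "dy": 3, "dz": 0, "yaw": 0, "grip": 30},
    {"dx": 100, "dy": 4, "dz": 0, "yaw": 0, "grip": 30},
    {"dx": 113, "dy": 5, "dz": 0, "yaw": 0, "grip": 30},
  ],
)

```text
clock: 9.5
tool_pos: [0.5698, 0.1732, 0.2309]
ee_rot: [[0.11, 0.994, -0.0], [0.994, -0.11, 0.0], [0.0, -0.0, -1.0]]
force: [0.6, -0.1, -2.1]
gripper_width: 0.0368
finger_force: 20.0
```

servo_tool(
  motion=[
    {"dx": 0, "dy": 0, "dz": 10, "yaw": 0, "grip": 30},
    {"dx": 0, "dy": 0, "dz": 25, "yaw": 0, "grip": 30},
    {"dx": 0, "dy": 0, "dz": 45, "yaw": 0, "grip": 30},
    {"dx": 0, "dy": 0, "dz": 52, "yaw": 0, "grip": 30},
    {"dx": 0, "dy": 0, "dz": 54, "yaw": 0, "grip": 30},
  ],
)

```text
clock: 9.92
tool_pos: [0.5692, 0.1699, 0.175]
ee_rot: [[0.112, 0.994, -0.003], [0.994, -0.112, -0.001], [-0.001, -0.003, -1.0]]
force: [-0.0, 0.7, -2.2]
gripper_width: 0.0368
finger_force: 20.0
```

servo_tool(
  motion=[
    {"dx": 0, "dy": 0, "dz": 0, "yaw": 0, "grip": 30},
    {"dx": 0, "dy": 0, "dz": 0, "yaw": 0, "grip": 30},
    {"dx": 0, "dy": 0, "dz": 0, "yaw": 0, "grip": 30},
  ],
)

```text
clock: 10.17
tool_pos: [0.5711, 0.1705, 0.1779]
ee_rot: [[0.112, 0.994, 0.001], [0.994, -0.112, 0.0], [0.0, 0.001, -1.0]]
force: [0.2, 0.4, -1.8]
gripper_width: 0.037
finger_force: 20.0
```

```bash
python3 c.py pre; python3 -c "
from h import *
t=status.observe()['tool_pos'];u=np.array([.1116,.9938]);w=np.array([.9938,-.1116]);d=np.array([.571,.1716])-t[:2];print(t,d@u*1e3,d@w*1e3)"
```

```text
10.1667 [0.5711 0.1705 0.1779] [ 0.15457207  0.37174237 -1.82968582] 0.036964811040786305
side foot 0.57 269 expected hull centroid px(if centred) [300.64656169 139.92715528] mask cen [300.97769517 141.03345725] at underside [0.5708 0.1739 0.1654]
side spot foot 0.66 [0.5734 0.1724 0.1404]
side ring 0.81 [0.5676 0.1526 0.122 ]
side line 0.95 [0.5615 0.0065 0.122 ]
side edge 0.79 [0.5762 0.194  0.1   ]
top ring 0.6 [0.5721 0.1742 0.122 ]
top line 0.72 [0.5618 0.0112 0.122 ]
top edge 0.66 [0.3481 0.1091 0.1   ]
[0.57058251 0.17053626 0.17691241] 1.1037332611211597 0.2961926590808948
```

View pics/crop_pre.png

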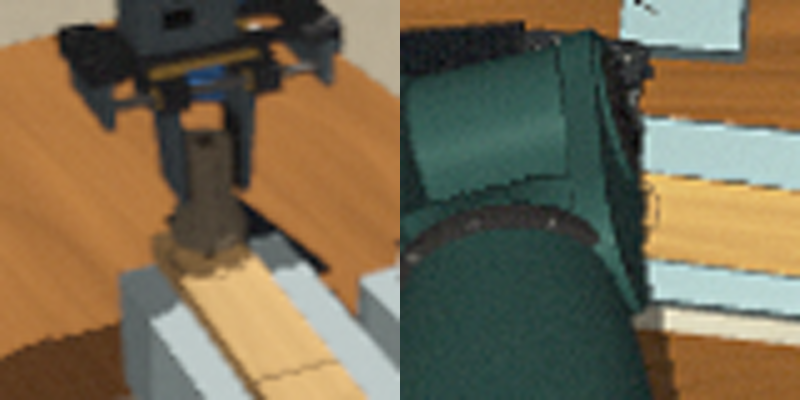

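The left crop shows the foot upright above the ring end of the board, with its base at about (205,240). I'll lower it.

servo_tool(
  motion=[
    {"dx": 1, "dy": 0, "dz": 6, "yaw": 0, "grip": 30},
    {"dx": 1, "dy": 0, "dz": 11, "yaw": 0, "grip": 30},
    {"dx": 1, "dy": 0, "dz": 14, "yaw": 0, "grip": 30},
    {"dx": 1, "dy": 0, "dz": 16, "yaw": 0, "grip": 30},
    {"dx": 1, "dy": 0, "dz": 16, "yaw": 0, "grip": 30},
  ],
)

```text
clock: 11.58
tool_pos: [0.5704, 0.1715, 0.1602]
ee_rot: [[0.112, 0.994, -0.001], [0.994, -0.112, -0.0], [-0.0, -0.001, -1.0]]
force: [0.0, -0.4, -2.4]
gripper_width: 0.0365
finger_force: 20.0
```

servo_tool(
  motion=[
    {"dx": 0, "dy": 0, "dz": 0.5, "yaw": 0, "grip": 30},
    {"dx": 0, "dy": 0, "dz": 1, "yaw": 0, "grip": 30},
    {"dx": 0, "dy": 0, "dz": 1, "yaw": 0, "grip": 30},
    {"dx": 0, "dy": 0, "dz": 1, "yaw": 0, "grip": 30},
  ],
)

```text
clock: 11.92
tool_pos: [0.5708, 0.1715, 0.1601]
ee_rot: [[0.112, 0.994, 0.0], [0.994, -0.112, 0.0], [0.0, 0.0, -1.0]]
force: [0.6, -0.4, -1.6]
gripper_width: 0.0365
finger_force: 20.0
```

servo_tool(
  motion=[
    {"dx": 0, "dy": 0, "dz": 0.4, "yaw": 0, "grip": 30},
    {"dx": 0, "dy": 0, "dz": 0.8, "yaw": 0, "grip": 30},
    {"dx": 0, "dy": 0, "dz": 0.8, "yaw": 0, "grip": 30},
    {"dx": 0, "dy": 0, "dz": 0.8, "yaw": 0, "grip": 30},
  ],
)

```text
clock: 12.25
tool_pos: [0.571, 0.1717, 0.1596]
ee_rot: [[0.112, 0.994, 0.001], [0.994, -0.112, 0.0], [0.0, 0.001, -1.0]]
force: [-0.1, 0.1, 4.9]
gripper_width: 0.0367
finger_force: 20.1
```

servo_tool(
  motion=[
    {"dx": 0, "dy": 0, "dz": 0.4, "yaw": 0, "grip": 30},
    {"dx": 0, "dy": 0, "dz": 0.4, "yaw": 0, "grip": 30},
    {"dx": 0, "dy": 0, "dz": 0.4, "yaw": 0, "grip": 30},
  ],
)

```text
clock: 12.5
tool_pos: [0.5711, 0.1717, 0.1595]
ee_rot: [[0.112, 0.994, 0.001], [0.994, -0.112, 0.0], [0.0, 0.001, -1.0]]
force: [-3.8, 0.8, 10.8]
gripper_width: 0.0365
finger_force: 20.1
```

servo_tool(
  motion=[
    {"dx": 0, "dy": 0, "dz": -0.6, "yaw": 0, "grip": 30},
    {"dx": 0, "dy": 0, "dz": -0.6, "yaw": 0, "grip": 30},
    {"dx": 0, "dy": 0, "dz": -0.6, "yaw": 0, "grip": 30},
  ],
  grip_force=5,
)

```text
clock: 12.75
tool_pos: [0.5708, 0.1716, 0.1595]
ee_rot: [[0.112, 0.994, 0.0], [0.994, -0.112, 0.0], [0.0, 0.0, -1.0]]
force: [-0.4, 0.2, 4.0]
gripper_width: 0.0374
finger_force: 5.0
```

servo_tool(
  motion=[
    {"dx": 0, "dy": 0, "dz": 0, "yaw": 0, "grip": 39},
    {"dx": 0, "dy": 0, "dz": 0, "yaw": 0, "grip": 45},
    {"dx": 0, "dy": 0, "dz": 0, "yaw": 0, "grip": 60},
    {"dx": 0, "dy": 0, "dz": 0, "yaw": 0, "grip": 75},
    {"dx": 0, "dy": 0, "dz": 0, "yaw": 0, "grip": 91},
  ],
)

```text
clock: 13.17
tool_pos: [0.5707, 0.1715, 0.1592]
ee_rot: [[0.112, 0.994, -0.0], [0.994, -0.112, -0.0], [-0.0, -0.0, -1.0]]
force: [1.1, -0.2, 0.4]
gripper_width: 0.0624
finger_force: 0.0
```

servo_tool(
  motion=[
    {"dx": 0, "dy": 0, "dz": 0, "yaw": 0, "grip": 91},
    {"dx": 0, "dy": 0, "dz": 0, "yaw": 0, "grip": 91},
    {"dx": 0, "dy": 0, "dz": 0, "yaw": 0, "grip": 91},
    {"dx": 0, "dy": 0, "dz": -10, "yaw": 0, "grip": 91},
    {"dx": 0, "dy": 0, "dz": -30, "yaw": 0, "grip": 91},
  ],
)

```text
clock: 13.58
tool_pos: [0.5694, 0.1712, 0.1882]
ee_rot: [[0.112, 0.994, -0.004], [0.994, -0.112, -0.001], [-0.001, -0.003, -1.0]]
force: [0.4, 0.0, -0.8]
gripper_width: 0.0907
finger_force: 0.0
```

servo_tool(
  motion=[
    {"dx": 0, "dy": 0, "dz": -30, "yaw": 0, "grip": 91},
    {"dx": 0, "dy": 0, "dz": -60, "yaw": 0, "grip": 91},
    {"dx": -15, "dy": 0, "dz": -75, "yaw": 0, "grip": 91},
    {"dx": -45, "dy": 0, "dz": -75, "yaw": 0, "grip": 91},
    {"dx": -80, "dy": 0, "dz": -75, "yaw": 0, "grip": 91},
  ],
)

```text
clock: 14.0
tool_pos: [0.5623, 0.0922, 0.2666]
ee_rot: [[0.11, 0.994, 0.003], [0.994, -0.11, 0.0], [0.001, 0.003, -1.0]]
force: [0.8, -0.8, -0.6]
gripper_width: 0.0909
finger_force: 0.0
```

servo_tool(
  motion=[
    {"dx": -35, "dy": 0, "dz": 0, "yaw": 0, "grip": 91},
    {"dx": -70, "dy": 0, "dz": 0, "yaw": 0, "grip": 91},
    {"dx": -105, "dy": 0, "dz": 0, "yaw": 0, "grip": 91},
    {"dx": -140, "dy": 0, "dz": 0, "yaw": 0, "grip": 91},
    {"dx": -165, "dy": 0, "dz": 0, "yaw": 0, "grip": 91},
  ],
)

```text
clock: 14.42
tool_pos: [0.5429, -0.0743, 0.2653]
ee_rot: [[0.112, 0.994, 0.001], [0.994, -0.112, -0.0], [-0.0, 0.001, -1.0]]
force: [0.6, 0.7, -0.0]
gripper_width: 0.0912
finger_force: 0.0
```

```bash
cat > e.py <<'E'
from m import *
import sys
s=status.observe(); print(s['clock'],s['tool_pos'],s['force'],s['gripper_width'])
C={}
for n in('side','top'):
    c=capture(n);C[n]=c; cv2.imwrite(f'pics/{n}_{sys.argv[1]}.png',c['frame'])
    r=masks(n,'board'); c['b']=r['mask'] if r else None
    print(n, r and (round(r['conf'],2),r['mask'].sum()))
    g=np.array([.5708,.1701]) if len(sys.argv)<4 else np.array([float(v) for v in sys.argv[2:4]])
    r=masks(n,'foot',proj(c,[*g,.155])[0])
    if r:
        f=least_squares(lambda p:hullmom(c,cyl(p,.122,FF))[0]-cen(r['mask']),g); print(n,'foot',r['mask'].sum(),f.x.round(4))
for n in C:
    c=C[n]
    if c['b'] is None: continue
    s=least_squares(lambda p:np.array(hullres(c,box(p[:2],p[2],.38,.06,.1,.122),maskhull(c['b'])))-.5,(g-.145*np.array([.1116,.9938])).tolist()+[1.459],loss='soft_l1',diff_step=1e-4,x_scale=[.01,.01,.05])
    u=np.array([np.cos(s.x[2]),np.sin(s.x[2])]);print(n,'board',s.x.round(4),round(np.sqrt((s.fun**2).mean()),2),'ring',(s.x[:2]+.145*u).round(4),'line',(s.x[:2]-.01*u).round(4))
P=[]
for n in C:
    c=C[n];x,y=np.clip(proj(c,[*g,.122])[0].astype(int)-[35,30],0,999);P.append(cv2.resize(c['frame'][y:y+100,x:x+80],None,fx=5,fy=5,interpolation=2))
cv2.imwrite(f'pics/crop_{sys.argv[1]}.png',np.hstack(P))
E
python3 e.py placed
```

```text
14.4167 [ 0.5428603  -0.07429377  0.26529049] [ 0.61681263  0.68160548 -0.0215652 ] 0.0911567131968825
side (0.66, np.int64(1261))
side foot 271 [0.565  0.1644]
top (0.71, np.int64(672))
top foot 204 [0.573  0.1716]
side board [0.5547 0.0293 1.4407] 0.71 ring [0.5735 0.1731] line [0.5534 0.0194]
top board [ 0.5527 -0.0188  1.4729] 2.41 ring [0.5668 0.1255] line [ 0.5517 -0.0287]
```

View pics/crop_placed.png

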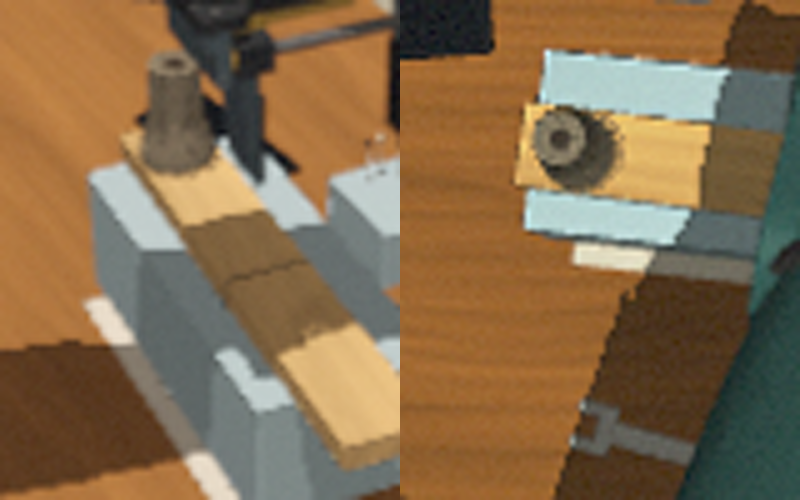

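The foot stands upright on the ring end, at about (180,115) in the left crop and (572,145) in the right. The board has not moved noticeably. Next I'll check the foot's centring numerically and then lower the gripper over the board.

Run:
```python
from m import *
for n in('side','top'):
    c=capture(n);o=np.clip(proj(c,[.5708,.1701,.122])[0].astype(int)-[35,30],0,999)
    for p in((.5708,.1701),(.5738,.1701),(.5708,.1731)):
        f=lambda X:(proj(c,X)-o+.5)*5-.5
        b=f(cyl(p,.122,FF[:2]));t=f(cyl(p,.122,[(.075,.0185)]));print(n,p,'base',b.min(0).round(),b.max(0).round(),'top',t.min(0).round(),t.max(0).round())
```

```text
side (0.5708, 0.1701) base [140. 129.] [215. 174.] top [147.  49.] [201.  75.]
side (0.5738, 0.1701) base [144. 128.] [219. 173.] top [151.  47.] [204.  74.]
side (0.5708, 0.1731) base [138. 128.] [213. 172.] top [145.  47.] [199.  73.]
top (0.5708, 0.1701) base [141. 115.] [219. 192.] top [133. 112.] [188. 167.]
top (0.5738, 0.1701) base [142. 110.] [219. 187.] top [133. 108.] [188. 163.]
top (0.5708, 0.1731) base [137. 114.] [215. 191.] top [128. 112.] [184. 167.]
```

servo_tool(
  motion=[
    {"dx": 0, "dy": 0.5, "dz": 30, "yaw": 0, "grip": 91},
    {"dx": 0, "dy": 0.5, "dz": 60, "yaw": 0, "grip": 91},
    {"dx": 0, "dy": 0.5, "dz": 90, "yaw": 0, "grip": 91},
    {"dx": 0, "dy": 0.5, "dz": 110, "yaw": 0, "grip": 91},
    {"dx": 0, "dy": 0.5, "dz": 120, "yaw": 0, "grip": 91},
  ],
)

```text
clock: 15.23
tool_pos: [0.5426, -0.0709, 0.1417]
ee_rot: [[0.111, 0.994, -0.003], [0.994, -0.111, 0.001], [0.0, -0.003, -1.0]]
force: [-0.1, -0.0, -0.8]
gripper_width: 0.091
finger_force: 0.0
```

servo_tool(
  motion=[
    {"dx": 0, "dy": 0, "dz": 10, "yaw": 0, "grip": 91},
    {"dx": 0, "dy": 0, "dz": 20, "yaw": 0, "grip": 91},
    {"dx": 0, "dy": 0, "dz": 28, "yaw": 0, "grip": 91},
    {"dx": 0, "dy": 0, "dz": 34, "yaw": 0, "grip": 91},
    {"dx": 0, "dy": 0, "dz": 34, "yaw": 0, "grip": 91},
  ],
)

```text
clock: 15.65
tool_pos: [0.5436, -0.0719, 0.1097]
ee_rot: [[0.112, 0.994, -0.001], [0.994, -0.112, 0.0], [0.0, -0.001, -1.0]]
force: [0.4, 0.3, -0.5]
gripper_width: 0.0913
finger_force: 0.0
```

servo_tool(
  motion=[
    {"dx": 0, "dy": 0, "dz": 0, "yaw": 0, "grip": 91},
    {"dx": 0, "dy": 0, "dz": 0, "yaw": 0, "grip": 91},
  ],
)

```text
clock: 15.82
tool_pos: [0.5442, -0.0721, 0.1109]
ee_rot: [[0.112, 0.994, 0.001], [0.994, -0.112, -0.0], [-0.0, 0.001, -1.0]]
force: [-0.3, 0.1, -0.0]
gripper_width: 0.0911
finger_force: 0.0
```

servo_tool(
  motion=[
    {"dx": 0, "dy": 0, "dz": 3, "yaw": 0, "grip": 91},
    {"dx": 0, "dy": 0, "dz": 6, "yaw": 0, "grip": 91},
    {"dx": 0, "dy": 0, "dz": 6, "yaw": 0, "grip": 80},
    {"dx": 0, "dy": 0, "dz": 6, "yaw": 0, "grip": 72},
    {"dx": 0, "dy": 0, "dz": 6, "yaw": 0, "grip": 68},
  ],
)

```text
clock: 16.23
tool_pos: [0.5439, -0.072, 0.1044]
ee_rot: [[0.112, 0.994, 0.0], [0.994, -0.112, 0.0], [0.0, 0.0, -1.0]]
force: [0.3, -0.5, 0.3]
gripper_width: 0.0739
finger_force: 0.0
```

servo_tool(
  motion=[
    {"dx": 0, "dy": 0, "dz": 0, "yaw": 0, "grip": 65},
    {"dx": 0, "dy": 0, "dz": 0, "yaw": 0, "grip": 63},
    {"dx": 0, "dy": 0, "dz": 0, "yaw": 0, "grip": 61},
    {"dx": 0, "dy": 0, "dz": 0, "yaw": 0, "grip": 59},
    {"dx": 0, "dy": 0, "dz": 0, "yaw": 0, "grip": 57},
  ],
)

```text
clock: 16.65
tool_pos: [0.544, -0.072, 0.1044]
ee_rot: [[0.112, 0.994, 0.0], [0.994, -0.112, -0.0], [0.0, 0.0, -1.0]]
force: [0.1, -0.3, -0.3]
gripper_width: 0.06
finger_force: 5.0
```

servo_tool(
  motion=[
    {"dx": 0, "dy": 0, "dz": 0, "yaw": 0, "grip": 50},
    {"dx": 0, "dy": 0, "dz": 0, "yaw": 0, "grip": 50},
    {"dx": 0, "dy": 0, "dz": 0, "yaw": 0, "grip": 50},
    {"dx": 0, "dy": 0, "dz": 0, "yaw": 0, "grip": 50},
  ],
)

```text
clock: 16.98
tool_pos: [0.5439, -0.072, 0.1044]
ee_rot: [[0.112, 0.994, 0.0], [0.994, -0.112, -0.0], [0.0, 0.0, -1.0]]
force: [0.5, -1.3, 0.6]
gripper_width: 0.0598
finger_force: 5.0
```

servo_tool(
  motion=[
    {"dx": 0, "dy": 0, "dz": 0, "yaw": 0, "grip": 50},
    {"dx": 0, "dy": 0, "dz": 0, "yaw": 0, "grip": 50},
    {"dx": 0, "dy": 0, "dz": 0.3, "yaw": 0, "grip": 50},
    {"dx": 0, "dy": 0, "dz": 0.6, "yaw": 0, "grip": 50},
    {"dx": 0, "dy": 0, "dz": 0.6, "yaw": 0, "grip": 50},
  ],
  grip_force=45,
)

```text
clock: 17.4
tool_pos: [0.544, -0.072, 0.1044]
ee_rot: [[0.112, 0.994, 0.0], [0.994, -0.112, 0.0], [0.0, 0.0, -1.0]]
force: [-4.3, 1.2, 13.8]
gripper_width: 0.0594
finger_force: 45.0
```

servo_tool(
  motion=[
    {"dx": 1, "dy": 0, "dz": 0, "yaw": 0, "grip": 50},
    {"dx": 3, "dy": 0, "dz": 0, "yaw": 0, "grip": 50},
    {"dx": 6, "dy": -0.1, "dz": 0, "yaw": 0, "grip": 50},
    {"dx": 10, "dy": -0.1, "dz": 0, "yaw": 0, "grip": 50},
    {"dx": 15, "dy": -0.2, "dz": 0, "yaw": 0, "grip": 50},
  ],
)

```text
clock: 17.82
tool_pos: [0.5458, -0.0579, 0.1044]
ee_rot: [[0.111, 0.994, 0.001], [0.994, -0.111, -0.001], [-0.001, 0.001, -1.0]]
force: [-0.7, -9.9, 8.5]
gripper_width: 0.0598
finger_force: 45.0
```

servo_tool(
  motion=[
    {"dx": 7, "dy": -0.1, "dz": 0, "yaw": 0, "grip": 50},
    {"dx": 16, "dy": -0.2, "dz": 0, "yaw": 0, "grip": 50},
    {"dx": 26, "dy": -0.4, "dz": 0, "yaw": 0, "grip": 50},
    {"dx": 36, "dy": -0.5, "dz": 0, "yaw": 0, "grip": 50},
    {"dx": 46, "dy": -0.6, "dz": 0, "yaw": 0, "grip": 50},
  ],
)

```text
clock: 18.23
tool_pos: [0.5504, -0.0117, 0.1044]
ee_rot: [[0.111, 0.994, 0.001], [0.994, -0.111, -0.001], [-0.001, 0.001, -1.0]]
force: [-1.9, -10.8, 10.2]
gripper_width: 0.0594
finger_force: 45.0
```

servo_tool(
  motion=[
    {"dx": 10, "dy": -0.1, "dz": 0, "yaw": 0, "grip": 50},
    {"dx": 20, "dy": -0.3, "dz": 0, "yaw": 0, "grip": 50},
    {"dx": 30, "dy": -0.4, "dz": 0, "yaw": 0, "grip": 50},
    {"dx": 40, "dy": -0.6, "dz": 0, "yaw": 0, "grip": 50},
    {"dx": 50, "dy": -0.7, "dz": 0, "yaw": 0, "grip": 50},
  ],
)

```text
clock: 18.65
tool_pos: [0.5552, 0.0381, 0.1044]
ee_rot: [[0.111, 0.994, 0.0], [0.994, -0.111, -0.001], [-0.001, 0.001, -1.0]]
force: [-0.5, -11.4, 10.0]
gripper_width: 0.0597
finger_force: 45.0
```

servo_tool(
  motion=[
    {"dx": 10, "dy": -0.1, "dz": 0, "yaw": 0, "grip": 50},
    {"dx": 20, "dy": -0.3, "dz": 0, "yaw": 0, "grip": 50},
    {"dx": 30, "dy": -0.4, "dz": 0, "yaw": 0, "grip": 50},
    {"dx": 40, "dy": -0.6, "dz": 0, "yaw": 0, "grip": 50},
    {"dx": 50, "dy": -0.7, "dz": 0, "yaw": 0, "grip": 50},
  ],
)

```text
clock: 19.07
tool_pos: [0.5601, 0.0878, 0.1044]
ee_rot: [[0.111, 0.994, 0.0], [0.994, -0.111, -0.001], [-0.001, 0.001, -1.0]]
force: [-1.8, -11.7, 11.4]
gripper_width: 0.0594
finger_force: 45.0
```

servo_tool(
  motion=[
    {"dx": 9, "dy": -0.1, "dz": 0, "yaw": 0, "grip": 50},
    {"dx": 16, "dy": -0.2, "dz": 0, "yaw": 0, "grip": 50},
    {"dx": 20, "dy": -0.3, "dz": 0, "yaw": 0, "grip": 50},
    {"dx": 23, "dy": -0.3, "dz": 0, "yaw": 0, "grip": 50},
    {"dx": 24, "dy": -0.3, "dz": 0, "yaw": 0, "grip": 50},
  ],
)

```text
clock: 19.48
tool_pos: [0.5624, 0.1117, 0.1044]
ee_rot: [[0.111, 0.994, 0.0], [0.994, -0.111, -0.001], [-0.001, 0.0, -1.0]]
force: [-0.7, -12.4, 11.5]
gripper_width: 0.0596
finger_force: 45.0
```

servo_tool(
  motion=[
    {"dx": 0, "dy": 0, "dz": 0, "yaw": 0, "grip": 50},
    {"dx": 0, "dy": 0, "dz": 0, "yaw": 0, "grip": 50},
  ],
)

```text
clock: 19.65
tool_pos: [0.5624, 0.1117, 0.1044]
ee_rot: [[0.111, 0.994, 0.0], [0.994, -0.111, -0.001], [-0.001, 0.001, -1.0]]
force: [-1.5, -6.2, 10.2]
gripper_width: 0.0597
finger_force: 45.0
```

```bash
python3 e.py slid .59 .356
python3 - <<'E'
from h import *
t=status.observe()['tool_pos']
v=np.array([np.cos(1.4729),np.sin(1.4729)]); print('slid',(np.array(t[:2])-[.544,-.072])@v, 'z',t[2])
P=[]
for n in('side','top'):
    c=capture(n);x,y=(270,100) if n=='side' else (195,145)
    im=cv2.resize(c['frame'][y:y+100,x:x+80],None,fx=5,fy=5,interpolation=2)
    bl=np.array([.5709,.059]);w=np.array([-v[1],v[0]])
    for z,col in((.1,(255,0,255)),(.122,(0,0,255))):
        e=(proj(c,[[*(bl+.15*v+s*.065*w),z] for s in(-1,1)])-[x,y]+.5)*5-.5
        for q in e: cv2.circle(im,tuple(int(k) for k in q),3,col,-1)
    P.append(im)
cv2.imwrite('pics/slide.png',np.hstack(P))
E
```

```text
19.65 [0.56239806 0.11169112 0.1043795 ] [-1.52120593 -6.16678239 10.17505343] 0.059680583583677796
side (0.85, np.int64(574))
side foot 295 [0.5869 0.356 ]
top (0.71, np.int64(664))
top foot 223 [0.5897 0.3547]
side board [0.5537 0.2085 1.5652] 2.15 ring [0.5545 0.3535] line [0.5536 0.1985]
top board [0.5699 0.1784 1.4506] 2.14 ring [0.5873 0.3223] line [0.5687 0.1684]
slid 0.1846132025057881 z 0.10440408441891703
```

View pics/slide.png

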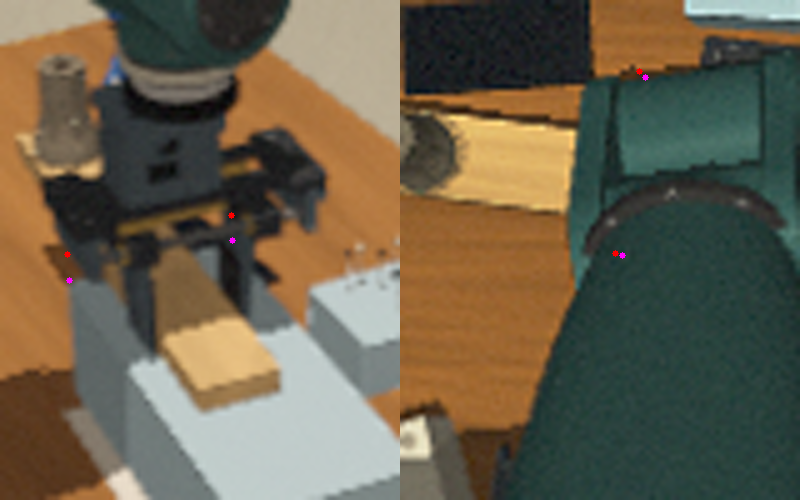

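The left crop shows the board flat in the grip, with its inner end corners at about (204,410) and (280,392). The foot still stands at (65,110), and the block's outer corner (70,282) matches my estimate. The line itself is hidden, so I'll check the slide by the board's inner end.

Run:
```python
from h import *
c=capture('side');v=np.array([np.cos(1.4729),np.sin(1.4729)]);u=np.array([np.cos(1.459),np.sin(1.459)]);w=np.array([-u[1],u[0]])
for s in(.180,.1846,.190):
    b=np.array([.5546,.026])+s*v
    q=(proj(c,[[*(b-.19*u+k*.03*w),z] for k in(1,-1) for z in(.1,.122)])-[270,100]+.5)*5-.5;print(s,q.round(1).tolist())
```

```text
0.18 [[200.2, 417.9], [199.4, 390.8], [282.9, 395.7], [283.1, 368.9]]
0.1846 [[197.4, 414.1], [196.6, 387.1], [279.9, 392.1], [280.1, 365.3]]
0.19 [[194.1, 409.7], [193.3, 382.7], [276.5, 387.8], [276.6, 361.0]]
```

servo_tool(
  motion=[
    {"dx": 2, "dy": 0, "dz": 0, "yaw": 0, "grip": 50},
    {"dx": 5, "dy": -0.1, "dz": 0, "yaw": 0, "grip": 50},
    {"dx": 8, "dy": -0.1, "dz": 0, "yaw": 0, "grip": 50},
    {"dx": 9.5, "dy": -0.1, "dz": 0, "yaw": 0, "grip": 50},
    {"dx": 10, "dy": -0.1, "dz": 0, "yaw": 0, "grip": 50},
  ],
)

```text
clock: 20.52
tool_pos: [0.5634, 0.1214, 0.1044]
ee_rot: [[0.111, 0.994, 0.0], [0.994, -0.111, -0.001], [-0.001, 0.001, -1.0]]
force: [-1.3, -12.7, 11.3]
gripper_width: 0.0595
finger_force: 45.0
```

servo_tool(
  motion=[
    {"dx": 0, "dy": 0, "dz": 0, "yaw": 0, "grip": 50},
    {"dx": 0, "dy": 0, "dz": 0, "yaw": 0, "grip": 50},
    {"dx": 0, "dy": 0, "dz": 0, "yaw": 0, "grip": 50},
  ],
)

```text
clock: 20.77
tool_pos: [0.5634, 0.1214, 0.1044]
ee_rot: [[0.111, 0.994, 0.0], [0.994, -0.111, -0.001], [-0.001, 0.001, -1.0]]
force: [-0.8, -9.3, 10.7]
gripper_width: 0.0596
finger_force: 45.0
```

Run:
```python
from h import *
s=status.observe();t=s['tool_pos'];v=np.array([np.cos(1.4729),np.sin(1.4729)]);S=(np.array(t[:2])-[.544,-.072])@v;print(S,t,s['force'])
u=np.array([np.cos(1.459),np.sin(1.459)]);w=np.array([-u[1],u[0]]);b=np.array([.5546,.026])+.1944*v
P=[]
for n,(x,y),(ww,h) in(('side',(270,100),(65,95)),('top',(190,150),(65,95))):
    c=capture(n);im=cv2.resize(c['frame'][y:y+h,x:x+ww],None,fx=6,fy=6,interpolation=2)
    for z,col in((.1,(255,0,255)),(.122,(0,0,255))):
        q=(proj(c,[[*(b+a*.19*u+k*.03*w),z] for a,k in((-1,1),(-1,-1),(1,-1),(1,1))])-[x,y]+.5)*6-.5
        for p in q: cv2.circle(im,tuple(int(k) for k in p),2,col,-1)
    P.append(im)
    for r in models.spot_point(n,'line')[:2]: print(n,'line',r['conf'],atz(c,r['pixel'],.122).round(4))
cv2.imwrite('pics/fin.png',np.hstack(P))
```

```text
0.19437144314895996 [0.56341745 0.12139958 0.10438578] [-0.82737766 -9.27983689 10.66601081]
side line 0.73 [0.5754 0.2087 0.122 ]
```

View pics/fin.png

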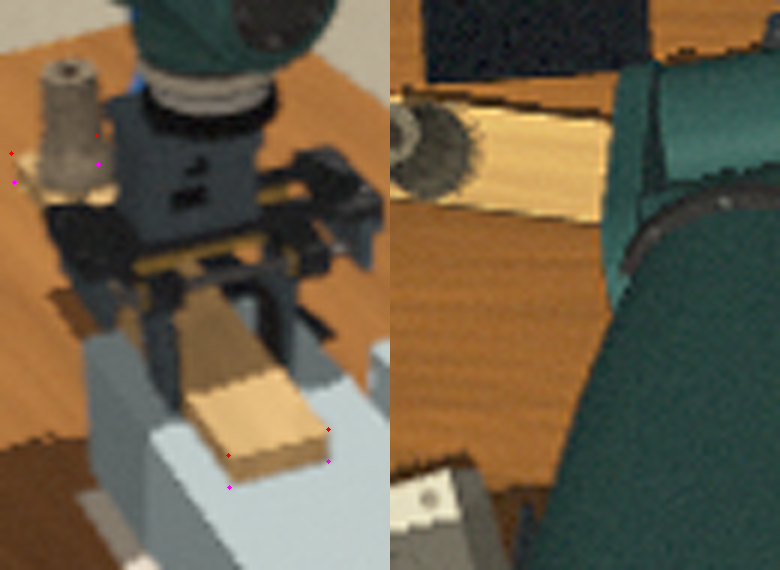

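The left crop shows the board flat, with its predicted inner end corners (229,487) and (328,461) on the real ones and the foot upright at (70,125). The network puts the line at y = 0.2087, which agrees with the block's edge. I'll hand it in.

```bash
python3 -c "
from cell import job_done; print(job_done())"
```

```text
the job is handed in; nothing more can be done
None
```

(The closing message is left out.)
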